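# Move a push-fit end cap to the neighbouring air outlet

### The job

The sprayer is to be plugged into the air outlet that is now capped, so move the push-fit end cap over to the open pipe beside it: squeeze the cap's release ring fully in against its body and keep it squeezed while you draw the cap straight off, without dragging it against its teeth or dropping it. Then push it gently onto the open pipe until it is fully home and the ring stands out again with the teeth locked, let go of it, and leave the pottery and the jar alone.

Things in the scene. Friction and masses are not known exactly. Their poses are not given: they have to be found in the camera images.
- end_cap: black plastic push-fit end cap, 90 g, a level cylinder 38 mm in diameter. Origin on its axis at the bottom of its 17.5 mm bore, where a pipe's tip stops; x along the axis to its closed flat end, z up. Body from x = -30 (mouth) to +10 mm. Four steel teeth inside hold in the pipe's groove against any pull while the release ring is out; the O-ring drags about 5 N. Home, it floats 1 mm on the pipe
- ring_face (a point): centre of the outer face of the grey release ring (36 mm outside, 19 mm hole, 4 mm thick) at the cap's mouth, around the pipe: x = -38 mm of the cap when out, -34 fully in, so 48 mm over ring and cap, 44 squeezed. 10 mm of the face is free above the pipe: fingers from above, in line with the pipe, can squeeze ring and closed end together. Only the ring yields, so the hand must follow
- ring (a joint): push of the release ring into the cap, m: 0 out, 0.004 fully in; the teeth clear the pipe from 0.003. A spring brings it out: 5 N to start, 11 N fully in; squeeze with 15 to 20 N. While the cap sits on a pipe but not fully home the teeth rest on the pipe and hold the ring at 0.002 or more
- cap_back (a point): centre of the flat closed end of the cap (x = +10 mm of the cap). Drawing off or pushing on takes 5 to 10 N with the ring squeezed, pushing on 8 to 12 N with the ring free; pressing or pulling cap against pipe with 30 N or more harms teeth and seal
- outlet_capped: first outlet, on which the cap sits at the start: brass nut 33 mm across and a fixed level aluminium pipe stub, 16 mm in diameter. Origin on the pipe's axis at the front of the nut; x along the axis outwards (the way the cap comes off), z up. The pipe's tip is at x = 93 mm, bevelled to 10.4 mm over 5 mm; a groove for the teeth lies 19.5 to 24.5 mm behind the tip
- outlet_open: second outlet, open at the start, parallel to the first and level with it: nuts side by side, axes 100 mm apart and 130 mm above the bench. Origin and axes as on the first, same pipe, but its fixed stub was cut by hand: the tip lies somewhere between x = 81 and 105 mm, so where the cap bottoms must be felt or seen
- manifold: fixed aluminium air manifold: block 60 x 200 x 46 mm, its centre 130 mm above the bench on a steel riser and a foot 100 x 150 mm. Origin on the bench below the block's centre. The pipes leave its +x face (x = +30 mm) at y = -50 and +50 mm, pointing along its +x; which one is capped varies. A round gauge behind it, a small drain tap at its -y end; top 153 mm above the bench
- bisque_cup: terracotta cup, 72 mm in diameter, 85 mm high, on the bench; origin at the centre of its foot. Not to be disturbed
- glaze_bowl: white bowl, 120 mm in diameter, 55 mm high, on the bench; origin at the centre of its foot. Not to be disturbed
- glaze_jar: glass jar with a black lid, 72 mm in diameter, 90 mm high, on the bench; origin at the centre of its underside. Not to be disturbed
Mind the look-alikes: they are no part of the job. What is meant by the end_cap is not blue or yellow, and is the larger of those in its own colour.

How it is judged:
By the outcome, as a careful person would: the job done as asked, in the order asked, and still so for the second after the job is handed in, with the robot touching nothing.
It also fails if it takes over 58 s, if anything falls off the work surface, if the arm or the gripper's body presses on something with over 40 N, if the wrist force passes 120 N, or if a joint passes its speed limit or range.

### The arm

A 6-joint arm with a two-finger parallel gripper is mounted at the origin on the work surface. World frame = base frame: x ahead of the robot, y to its left, z up, the work surface at z = 0. Lengths are in mm, angles in degrees, forces in N, time in s.
With the tool pointing down it reaches from about 350 to 850 mm from the base axis. Payload 8.1 kg.
Tool frame: the origin (TCP) lies midway between the tips of the shut fingers; the grasp point (between the pads) lies 19 mm behind it (hold_point_z is the distance from the TCP to the grasp point, in mm); z points along the fingers, y is the direction in which the jaws open and shut (so a half turn about z gives the same grasp; the last joint's range is limited). The gripper opens to 85 mm and grips with 20 to 120 N. Pads are 22 mm wide; open, the fingers measure 114 mm over their backs; the gripper's body (76 mm by 85 mm) begins 54 mm behind the grasp point. The pads swing forward as they close: fully open they stand 13 mm farther back than shut.
Start: joints at [64.148, 7.471, 85.268, -0, 87.261, -4.893], TCP at [214.597, 560.315, 231.292] pointing down, gripper open.
Joint ranges: [-169.43, 169.43], [-51.17, 129.36], [1.28, 143.12], [-76.62, 256.62], [0, 156.53], [-152.29, 152.29]. Speed limits (degrees/s): [136.94, 136.94, 159.86, 180, 180, 180].

### API

Orientations are given as [roll, pitch, yaw] about the fixed x, y, z axes, in that order (R = Rz(yaw) Ry(pitch) Rx(roll)).
In Python, from bench import sense, snapshot, camera_params, hand_in, hold_point_z gives the robot as it stands.
- The arm moves only by the tool servo_tool, never from a script. Its argument "motion" is a list of rows, each a list of 7 numbers: the finger opening in mm, from 0 to 85.4, then the shift along the tool's x, y, z in mm, then the turn, a rotation vector about the tool's x, y, z in rad. A call has 1 to 10 rows; each row shifts and turns the pose as measured when the row begins, along the tool's axes as they then stand; what a row does not reach is not made up. A row lasts 1/10 s, in which the tool goes at most 50 mm and 8.59 degrees, less where a joint would pass 70% of its speed; a pose out of reach is approached as far as the arm can. A call with a gripper value outside its range is refused whole. The fingers move at their own pace and stop on an object; "force" is the grip in N (left out, the last holds). Time passes only in rows, so rows that do not move let the fingers close. It gives the time, the measured TCP pose, the force and the opening at its end, in the units of the state.
- sense(): the state, without advancing time (a new reading comes with each control period).
- snapshot(name): name is "scene" or "top" or "wrist"; returns the picture (420x560x3 uint8, blue, green, red); there is no depth.
- camera_params(name): a dict with "fx", "fy", "cx", "cy" (pixels), "R" (3x3) and "t" (3): a world point X has camera coordinates R X + t; the wrist camera has in their place "tool_from_camera" (4x4, takes a point from camera to tool coordinates, whose origin is the TCP and whose axes are the flange's). Camera axes: x right, y down, z forward; pixel columns grow to the right and rows downward; lengths in mm; the calibration is good to about 2 mm. A picture is of the moment at which its call begins: read the wrist's pose just before it. camera_params takes no time and is no camera call.
- hand_in(): hands the job in, once; it reports no verdict.
The state is a dict: "time": time; "joint_pos": joint angles; "qd": joint speeds; "joint_efforts": joint torques, N m; "tool_pos": TCP position; "tcp_rot": TCP orientation; "ft_force": force on the tool from outside, world axes, zero at the start; "wrist_torque": the same for the moment, N m; "finger_gap": finger opening in mm.
Only numpy, scipy, OpenCV 4.12 (cv2) and the standard library are available. Lean on these libraries where they do the work, as an engineer would, in place of code of your own. Each camera call takes 0.05 s, during which the arm holds its last target. There are 200 camera calls.

## Working session

There is one attempt and no reset: what is moved stays moved. The work goes in short steps, Python scripts to look and compute and a tool call to move; the robot and the scene stay as the last step left them, time stands still between calls to the robot, and variables do not carry over. Pictures are saved under pics/ and viewed, about 8 in all and at most 12, crops included, and the job is handed in when it is done.

Besides the shell and the picture viewer there is one more tool, called after "Request:" by a JSON object that holds its "name" and its "arguments". servo_tool: Moves the arm, as the interface text tells. Its arguments: {"type":"object","properties":{"motion":{"type":"array"},"force":{"type":"number"}},"required":["motion"]}

```bash
mkdir -p pics; ls; python3 - <<'E'
from bench import *
import cv2
s=sense();print({k:s[k] for k in('time','tool_pos','tcp_rot','ft_force','finger_gap')},hold_point_z)
for n in("scene","top","wrist"):
    cv2.imwrite(f"pics/{n}0.png",snapshot(n));p=camera_params(n);print(n,p)
E
```

```text
pics
{'time': 0.0, 'tool_pos': array([214.35029238, 559.81209635, 230.23605523]), 'tcp_rot': array([-1.79893350e+02, -9.57896462e-03,  1.59040957e+02]), 'ft_force': array([ 0.14014879, -0.46210489,  0.15383447]), 'finger_gap': 85.31473162094808} 18.700000000000003
scene {'fx': 476.7697134266731, 'fy': 476.7697134266731, 'cx': 279.77325961965295, 'cy': 205.65869855968518, 'R': array([[ 0.75155441,  0.65963429,  0.00696902],
       [ 0.41774205, -0.46772512, -0.77892541],
       [-0.51054632,  0.58831608, -0.62707786]]), 't': array([-436.44026455, -131.23898935, 1340.11288876])}
top {'fx': 490.72347744760566, 'fy': 490.72347744760566, 'cx': 277.7837914236271, 'cy': 208.24489173836653, 'R': array([[ 0.02561041, -0.99966997, -0.00201465],
       [-0.98106264, -0.02474657, -0.19210335],
       [ 0.1919901 ,  0.00689635, -0.98137263]]), 't': array([  29.44420296,  570.80595063, 1349.91586631])}
wrist {'fx': 331.1459838920483, 'fy': 331.1459838920483, 'cx': 279.838454499676, 'cy': 213.85153319062505, 'tool_from_camera': array([[ 7.83123516e-05, -9.53074735e-01, -3.02735105e-01,
         7.63853894e+01],
       [ 9.99999689e-01, -1.62920027e-04,  7.71589701e-04,
         1.96703294e-01],
       [-7.84704262e-04, -3.02735071e-01,  9.53074426e-01,
        -1.41615907e+02],
       [ 0.00000000e+00,  0.00000000e+00,  0.00000000e+00,
         1.00000000e+00]])}
```

View pics/scene0.png

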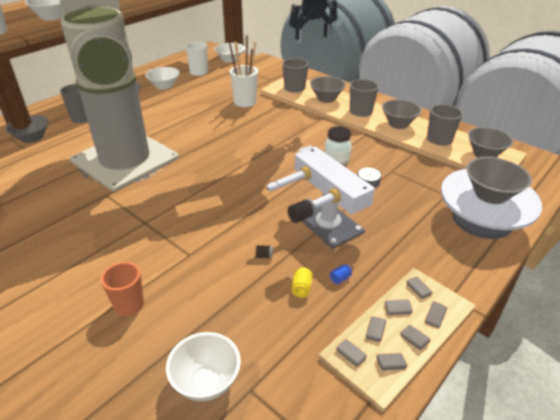

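View pics/top0.png

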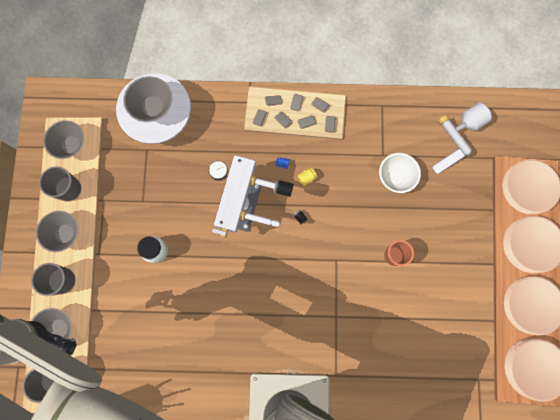

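Candidates for the end cap: the black cylinder on the pipe (scene 300,210; top 285,187), a small loose black one (scene 263,251; top 301,217), yellow (scene 302,283) and blue (scene 341,273). By the description it is the large black one on the pipe. Next is a close crop plus colour measurements.

```bash
cat > h.py <<'E'
import numpy as np,cv2
from bench import *
from scipy.spatial.transform import Rotation as Ro
def ray(n,uv,pose=None):
    p=camera_params(n);d=np.array([(uv[0]-p['cx'])/p['fx'],(uv[1]-p['cy'])/p['fy'],1.])
    if n!='wrist': return -p['R'].T@p['t'],p['R'].T@d
    s=pose;R=Ro.from_euler('xyz',s['tcp_rot'],degrees=True).as_matrix();T=p['tool_from_camera']
    return R@T[:3,3]+s['tool_pos'],R@T[:3,:3]@d
def onz(n,uv,z,pose=None):
    o,d=ray(n,uv,pose);return o+d*(z-o[2])/d[2]
def two(a,b):
    (o,d),(q,e)=a,b;t=np.linalg.lstsq(np.c_[d,-e],q-o,rcond=None)[0]
    A=o+d*t[0];B=q+e*t[1];return (A+B)/2,np.linalg.norm(A-B)
E
python3 - <<'E'
from h import *
t=cv2.imread('pics/top0.png');s=cv2.imread('pics/scene0.png')
a=cv2.resize(t[145:245,200:325],None,fx=6,fy=6,interpolation=cv2.INTER_CUBIC)[:600]
cv2.imwrite('pics/tc.png',a)
b=cv2.resize(s[140:240,255:385],None,fx=6,fy=6,interpolation=cv2.INTER_CUBIC);cv2.imwrite('pics/sc.png',b)
for n,im,(x0,y0,x1,y1) in(('top',t,(265,170,310,230)),('scene',s,(240,185,325,265))):
    m=(im[y0:y1,x0:x1].max(2)<50).astype('uint8')
    k,l,st,c=cv2.connectedComponentsWithStats(m)
    for i in range(1,k):
        if st[i,4]>20:
            r=cv2.minAreaRect(np.argwhere(l==i)[:,::-1].astype('float32'));print(n,st[i],c[i]+[x0,y0],r)
E
```

```text
top [14 11 14  9 64] [285.5      184.359375] ((20.48175048828125, 14.175182342529297), (13.669722557067871, 5.2970170974731445), 19.98310661315918)
top [12 19 14  7 46] [283.7826087  192.23913043] ((18.48624038696289, 22.045873641967773), (13.02643871307373, 3.8313052654266357), 16.699241638183594)
top [30 42 12 11 65] [301.04615385 217.38461538] ((35.73170852661133, 47.414634704589844), (9.370426177978516, 7.808688640594482), 51.34019470214844)
```

View pics/tc.png

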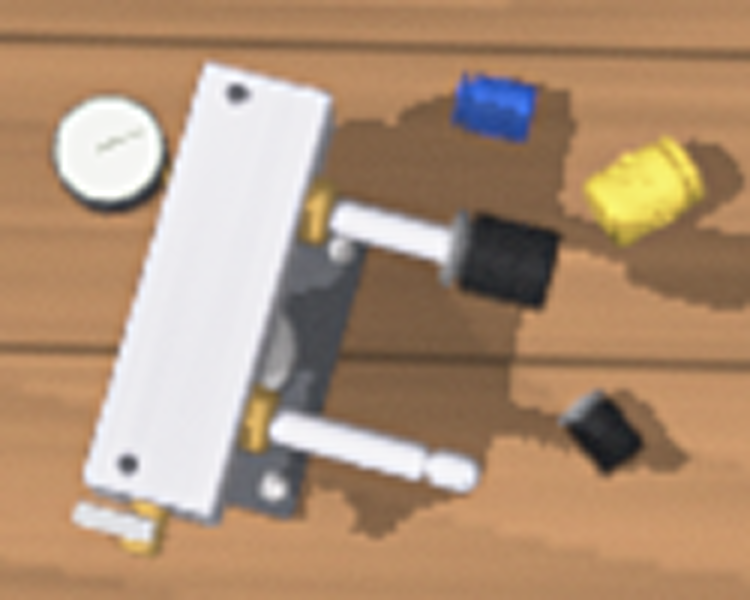

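```bash
python3 - <<'E'
from h import *
f=lambda c:((c[0]+.5)/6-.5+200,(c[1]+.5)/6-.5+145)
C=np.array([onz('top',f(c),153)[:2] for c in((207,63),(332,95),(215,520),(85,483))]);print(C.round(1))
y=(C[0]-C[3]+C[1]-C[2]);ln=np.linalg.norm(y)/2;y/=np.linalg.norm(y);x=np.array([y[1],-y[0]])
c=C.mean(0);print('ctr',c,'len',ln,'w',np.linalg.norm(C[1]-C[0]),np.linalg.norm(C[2]-C[3]),'xdir',np.degrees(np.arctan2(x[1],x[0])))
P=lambda q:onz('top',f(q),130)[:2]
# top silhouettes at axis height
for n,q in(('cap back',(552,270)),('cap mouth',(468,247)),('ring face',(448,243)),('tip open',(478,472)),('nutc',(330,217)),('nuto',(272,427))):
    p=P(q)-c;print(n,P(q).round(1),'manifold xy',(p@x).round(1),(p@y).round(1))
E
```

```text
[[695.  165.8]
 [681.4 108.7]
 [486.2 153.4]
 [501.2 211.3]]
ctr [590.93089729 159.79773346] len 199.7144123518018 w 58.76229120929479 59.88081766018253 xdir -103.05596219761242
cap back [608.1   7.1] manifold xy 144.9 51.2
cap mouth [617.9  45.6] manifold xy 105.2 52.1
ring face [619.5  54.7] manifold xy 95.9 51.6
tip open [514.2  38.4] manifold xy 135.6 -47.3
nutc [630.4 108.9] manifold xy 40.7 49.9
nuto [532.4 131.6] manifold xy 40.7 -50.7
```

View pics/sc.png

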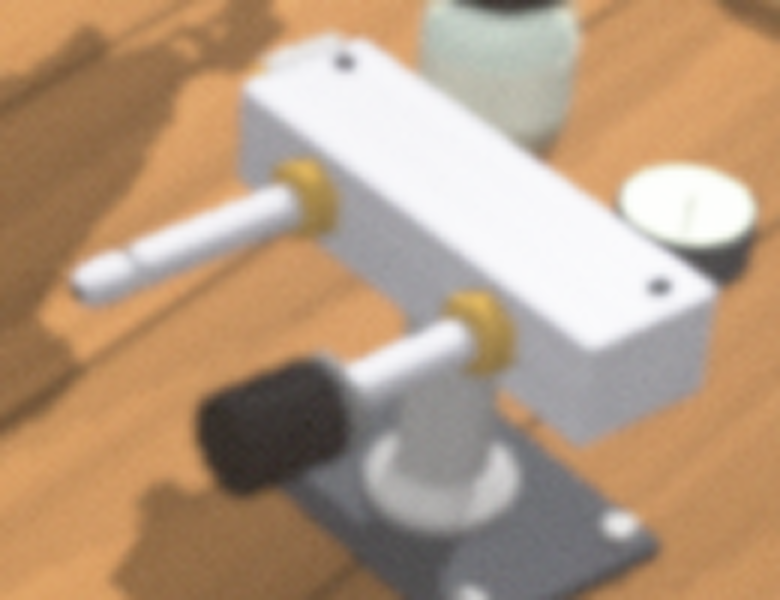

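```bash
cat >> h.py <<'E'
XD=np.radians(-103.06);MX=np.array([np.cos(XD),np.sin(XD),0]);MY=np.array([-np.sin(XD),np.cos(XD),0]);MC=np.array([590.93,159.8,0])
def W(x,y,z): return MC+MX*x+MY*y+[0,0,z]
def M(p): d=np.array(p)-MC;return np.array([d@MX,d@MY,p[2]])
def delta(p,yaw,s=None):
    s=s or sense();R=Ro.from_euler('xyz',s['tcp_rot'],degrees=True);G=Ro.from_euler('xyz',[180,0,yaw],degrees=True)
    return R.inv().apply(np.array(p)-s['tool_pos']).round(2),(R.inv()*G).as_rotvec().round(4)
def state():
    s=sense();print('t',s['time'],'M',M(s['tool_pos']).round(2),'rpy',np.round(s['tcp_rot'],2),'F(mx,my,z)',np.round([s['ft_force']@MX,s['ft_force']@MY,s['ft_force'][2]],1),'gap',round(s['finger_gap'],2));return s
E
python3 -c "
from h import *
state();print(delta(W(119.7,50.5,225),166.94))"
```

```text
t 0.15 M [-304.67 -457.19  230.47] rpy [-1.7992e+02 -1.0000e-02  1.5904e+02] F(mx,my,z) [ 0.8 -0.3  0.3] gap 85.46
(array([-561.2 , -350.54,    5.92]), array([-0.0015, -0.0002, -0.1379]))
```

Request:
{"name": "servo_tool", "arguments": {"motion": [[75, -35, -22, 0, 0, 0, 0], [75, -40, -25, 0, 0, 0, 0], [75, -40, -25, 0, 0, 0, 0], [75, -40, -25, 0, 0, 0, 0], [75, -40, -25, 0, 0, 0, 0], [75, -40, -25, 0, 0, 0, 0], [75, -40, -25, 0, 0, 0, 0], [75, -40, -25, 0, 0, 0, 0], [75, -40, -25, 0, 0, 0, 0], [75, -40, -25, 0, 0, 0, 0]], "force": 20}}

```text
time: 1.15
tool_pos: [499.9, 178.5, 226.9]
tcp_rot: [-179.8, -0.2, 159.7]
ft_force: [0.5, 0.5, -0.2]
finger_gap: 74.8
```

```bash
python3 -c "
from h import *
state();print(delta(W(119.7,50.5,225),166.94))"
```

```text
t 1.15 M [  2.36 -92.91 226.94] rpy [-1.7978e+02 -1.6000e-01  1.5968e+02] F(mx,my,z) [-0.6  0.4 -0.2] gap 74.79
(array([-157.1 ,  -98.28,    1.88]), array([-0.0037, -0.003 , -0.1267]))
```

Request:
{"name": "servo_tool", "arguments": {"motion": [[75, -38, -24, 0, 0, 0, 0], [75, -38, -24, 0, 0, 0, 0], [75, -38, -24, 0, 0, 0, 0], [75, -30, -18, 0, 0, 0, 0], [75, -8, -5, 1, 0, 0, -0.12], [75, 0, 0, 0, 0, 0, 0], [75, 0, 0, 0, 0, 0, 0]]}}

```text
time: 1.85
tool_pos: [614.1, 22.9, 222.7]
tcp_rot: [-179.7, -0.4, 166.1]
ft_force: [-0.6, 0.4, -0.0]
finger_gap: 75.0
```

```bash
python3 - <<'E'
from h import *
s=state();im=snapshot('wrist');np.save('w1.npy',np.r_[s['tool_pos'],s['tcp_rot']]);state();print(delta(W(119.7,50.5,225),166.94))
cv2.imwrite('pics/w1.png',im)
E
```

```text
t 1.85 M [128.14  53.5  222.66] rpy [-179.7    -0.37  166.06] F(mx,my,z) [-0.2 -0.7 -0. ] gap 74.98
t 1.9 M [127.91  53.22 222.6 ] rpy [-179.69   -0.38  166.11] F(mx,my,z) [-0.2  0.1  0. ] gap 75.04
(array([ 2.86,  8.16, -2.42]), array([-0.0053, -0.0066, -0.0145]))
```

View pics/w1.png

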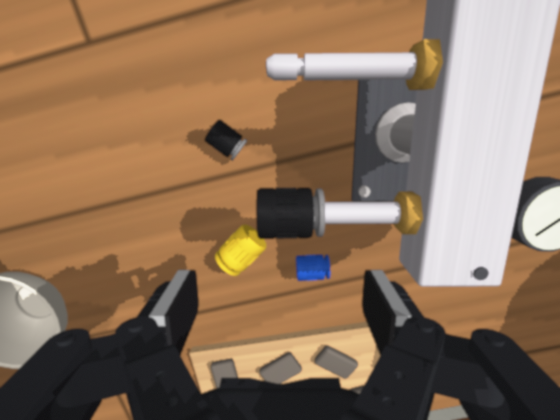

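```bash
python3 - <<'E'
from h import *
im=cv2.imread('pics/w1.png');v=np.load('w1.npy');s={'tool_pos':v[:3],'tcp_rot':v[3:]}
g=im.max(2).astype(int)
sat=im.max(2).astype(int)-im.min(2)
blk=(g<45)
m=blk[170:250,240:335];ys,xs=np.nonzero(m);print('cap rows',np.percentile(ys+170,[1,99]),'cols',np.percentile(xs+240,[1,99]))
for r in(200,212,224): print(r,g[r,250:262],g[r,308:332])
def lat(cols,r0,r1):
    out=[]
    for c in cols:
        col=(sat[r0:r1,c]<40)&(g[r0:r1,c]>110) 
        y=np.nonzero(col)[0]; out.append((c,(y[0]+y[-1])/2+r0,len(y)))
    return out
for nm,cols,r0,r1 in(('open',(306,325,345,365,385,400),45,85),('capd',(335,350,365,380,390),190,235)):
    L=lat(cols,r0,r1);P=np.array([onz('wrist',(c,r),130,s) for c,r,_ in L])
    d=np.polyfit(*(P@np.c_[MX,MY]).T,1);print(nm,L,[M(p).round(1)[:2] for p in P],'slope deg',np.degrees(np.arctan(d[0])))
print([g[65,260:310]])
for r in(190,212,235):print(M(onz('wrist',(257,r),147,s)),M(onz('wrist',(325,r),147,s)))
for c in(262,285,308):
    y=np.nonzero(blk[175:250,c])[0]+175;print(c,y[0],y[-1],M(onz('wrist',(c,(y[0]+y[-1])/2),130,s)))
E
```

```text
cap rows [189. 236.] cols [258. 311.]
200 [173 174 174 172 166 145 104  61  36  35  34  35] [ 34  35  35  39  52  74  88  92  92  88  95 117 138 149 150 146 138 129
 124 121 119 117 114 114]
212 [178 179 179 179 173 149 108  63  43  44  44  45] [ 44  44  44  44  50  69  93 106 109 106 101 111 136 156 164 167 186 222
 237 242 242 242 242 242]
224 [121 121 121 121 120 111  86  54  35  31  34  33] [ 34  34  34  36  43  60  77  86  88  85  86 100 124 137 142 140 135 126
 120 117 117 117 117 117]
open [(306, np.float64(65.0), 25), (325, np.float64(65.0), 25), (345, np.float64(65.0), 25), (365, np.float64(64.5), 24), (385, np.float64(64.5), 24), (400, np.float64(64.5), 24)] [array([109.7, -50.3]), array([ 97.4, -50.1]), array([ 84.4, -49.9]), array([ 71.4, -50. ]), array([ 58.4, -49.8]), array([ 48.7, -49.6])] slope deg -0.550715456763721
capd [(335, np.float64(212.5), 24), (350, np.float64(212.0), 23), (365, np.float64(206.5), 30), (380, np.float64(212.5), 22), (390, np.float64(212.5), 22)] [array([87.4, 50.5]), array([76.4, 50.3]), array([65.5, 46.2]), array([54.2, 51. ]), array([46.8, 51.1])] slope deg -0.8786303413344544
[array([172, 172, 172, 171, 166, 160, 168, 191, 211, 219, 223, 226, 229,
       231, 233, 233, 234, 234, 235, 235, 235, 236, 236, 236, 237, 237,
       237, 237, 238, 238, 238, 239, 239, 239, 239, 239, 239, 238, 238,
       236, 232, 224, 214, 202, 198, 218, 231, 235, 235, 235])]
[143.29963167  28.66869761 147.        ] [ 97.51651554  29.31909305 147.        ]
[143.85351196  44.15756682 147.        ] [ 97.12707579  44.80608537 147.        ]
[144.45752048  61.0482361  147.        ] [ 96.70240799  61.69400496 147.        ]
262 190 236 [141.5535415   50.14343298 130.        ]
285 189 236 [124.48645075  49.99214648 130.        ]
308 189 236 [107.44287224  50.22856585 130.        ]
```

```bash
sed -i 's/radians(-103.06)/radians(-103.6)/; s/^MC=.*//; s/MC=np.array(\[590.93,159.8,0\])/MC=np.array([590.93,159.8,0])+1.1*MY/' h.py; python3 - <<'E'
from h import *
v=np.load('w1.npy');s0={'tool_pos':v[:3],'tcp_rot':v[3:]}
for u,r,z in((256.2,219,149),(324.7,219,148),(285,212.5,130),(267,65,133),(345,65,130),(400,64.7,130)):print(M(onz('wrist',(u,r),z,s0)).round(2))
state();print(delta(W(120.5,50,160),166.4))
E
```

```text
[143.95  48.82 149.  ]
[ 96.87  49.35 148.  ]
[124.01  50.06 130.  ]
[135.49 -50.13 133.  ]
[ 84.84 -50.17 130.  ]
[ 49.11 -50.12 130.  ]
t 1.9 M [127.4   53.33 222.6 ] rpy [-179.69   -0.38  166.11] F(mx,my,z) [-0.2  0.1  0. ] gap 75.04
(array([ 2.95,  7.22, 62.59]), array([-0.0053, -0.0066, -0.0051]))
```

Request:
{"name": "servo_tool", "arguments": {"motion": [[60, 3, 7, 10, -0.005, -0.006, -0.005], [60, 0, 0, 20, 0, 0, 0], [60, 0, 0, 20, 0, 0, 0], [60, 0, 0, 10, 0, 0, 0], [60, 0, 0, 0, 0, 0, 0], [60, 0, 0, 0, 0, 0, 0]]}}

```text
time: 2.5
tool_pos: [609.8, 39.0, 160.0]
tcp_rot: [179.9, 0.1, 166.4]
ft_force: [-0.4, -0.7, 0.8]
finger_gap: 59.8
```

```bash
python3 - <<'E'
from h import *
s=state();im=snapshot('wrist');cv2.imwrite('pics/w2.png',im);np.save('w2.npy',np.r_[s['tool_pos'],s['tcp_rot']]);print(delta(W(120.5,50,140),166.4))
E
```

```text
t 2.5 M [113.03  45.61 159.98] rpy [1.7985e+02 6.0000e-02 1.6644e+02] F(mx,my,z) [ 0.7 -0.2  0.8] gap 59.8
(array([-4.26, -7.47, 20.1 ]), array([0.0026, 0.0011, 0.0007]))
```

View pics/w2.png

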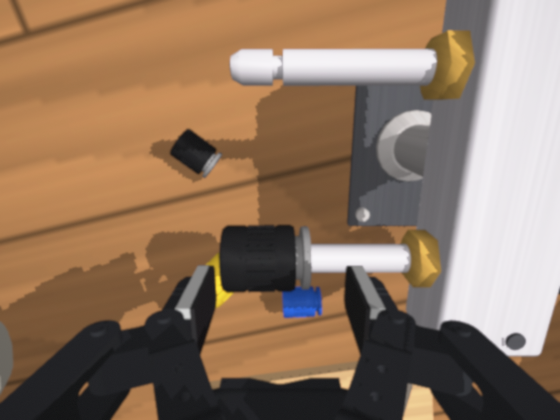

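```bash
python3 - <<'E'
from h import *
v=np.load('w2.npy');s0={'tool_pos':v[:3],'tcp_rot':v[3:]}
im=cv2.imread('pics/w2.png');g=im.max(2).astype(int)
for r in (235,250,262): print(g[r,214:228],g[r,290:320])
for c in(240,260,280):
    y=np.nonzero(g[200:320,c]<45)[0]+200;print(c,y[0],y[-1],M(onz('wrist',(c,(y[0]+y[-1])/2),130,s0)).round(1))
for c in(320,340,355,370,390):
    y=np.nonzero(g[225:292,c]>140)[0]+225;print(c,y[0],y[-1],M(onz('wrist',(c,(y[0]+y[-1])/2),130,s0)).round(1))
for u,r,z in((221,265,149),(310.5,262,148)):print(M(onz('wrist',(u,r),z,s0)).round(2))
state()
E
```

```text
[167 173 180 183 182 172 140  94  52  33  33  33  33  32] [ 34  34  34  39  61  88 103 104  96  85  77  79  94 116 132 139 140 140
 138 134 131 130 129 129 129 129 129 129 129 129]
[133 132 132 130 119  92  58  42  41  42  43  42  43  42] [ 41  40  40  42  47  66  91 105 109 109 109 106 103 112 135 155 165 164
 164 167 181 211 228 232 232 232 232 232 232 232]
[189 193 193 186 160 114  67  43  43  44  45  45  45  44] [ 47  48  47  47  51  77 111 122 119 117 116 114 107 101 105 114 119 130
 148 160 175 210 233 242 244 244 244 244 244 244]
240 227 290 [135.4  50.4 130. ]
260 227 290 [124.   50.4 130. ]
280 226 290 [112.7  50.1 130. ]
320 244 271 [ 89.9  49.8 130. ]
340 244 291 [ 78.2  56.1 130. ]
355 227 266 [ 70.5  43.1 130. ]
370 244 272 [ 61.5  50.1 130. ]
390 227 291 [ 50.1  50.8 130. ]
[142.71  45.01 149.  ]
[ 97.16  43.85 148.  ]
t 2.55 M [113.09  45.72 160.11] rpy [1.7985e+02 6.0000e-02 1.6644e+02] F(mx,my,z) [-0.2 -0.4  0.1] gap 60.31
```

Request:
{"name": "servo_tool", "arguments": {"motion": [[60, -4.3, -7.5, 0, 0.0026, 0, 0], [60, 0, 0, 0, 0, 0, 0], [60, 0, 0, 0, 0, 0, 0]]}}

```text
time: 2.85
tool_pos: [614.0, 29.9, 162.9]
tcp_rot: [180.0, 0.3, 166.4]
ft_force: [-0.1, 0.2, -0.7]
finger_gap: 59.8
```

```bash
python3 - <<'E'
from h import *
s=state();print(delta(W(120.5,50,140),166.4))
E
```

```text
t 2.85 M [120.87  51.84 162.88] rpy [179.97   0.3  166.43] F(mx,my,z) [-0.1 -0.1 -0.7] gap 59.82
(array([ 1.96,  0.35, 22.87]), array([0.0005, 0.0052, 0.0005]))
```

Request:
{"name": "servo_tool", "arguments": {"motion": [[60, 1, 0, 8, 0, 0.005, 0], [60, 1, 0, 8, 0, 0, 0], [60, 0, 0, 0, 0, 0, 0], [60, 0, 0, 0, 0, 0, 0]]}}

```text
time: 3.25
tool_pos: [612.3, 29.9, 145.8]
tcp_rot: [180.0, 0.0, 166.4]
ft_force: [-0.7, 0.2, 0.7]
finger_gap: 59.7
```

```bash
python3 - <<'E'
from h import *
s=state();print(delta(W(120.5,50,139.5),166.4))
E
```

```text
t 3.25 M [121.22  50.17 145.84] rpy [1.7996e+02 3.0000e-02 1.6637e+02] F(mx,my,z) [-0.  -0.7  0.7] gap 59.67
(array([0.18, 0.72, 6.34]), array([ 0.0008,  0.0005, -0.0005]))
```

Request:
{"name": "servo_tool", "arguments": {"motion": [[60, 0, 1, 4, 0, 0, 0], [54, 0, 0, 2.5, 0, 0, 0], [52, 0, 0, 0, 0, 0, 0], [52, 0, 0, 0, 0, 0, 0]]}}

```text
time: 3.65
tool_pos: [612.3, 31.2, 138.4]
tcp_rot: [180.0, -0.0, 166.4]
ft_force: [0.1, -0.1, -0.9]
finger_gap: 52.0
```

```bash
python3 - <<'E'
from h import *
s=state();im=snapshot('wrist');print(delta(W(120,50,138.5),166.4));cv2.imwrite('pics/w3.png',im[180:,100:420].repeat(2,0).repeat(2,1))
E
```

```text
t 3.65 M [120.    49.91 138.44] rpy [ 1.7996e+02 -1.0000e-02  1.6638e+02] F(mx,my,z) [ 0.1  0.1 -0.9] gap 52.03
(array([-0.11,  0.01, -0.08]), array([ 0.0007, -0.0002, -0.0003]))
```

View pics/w3.png

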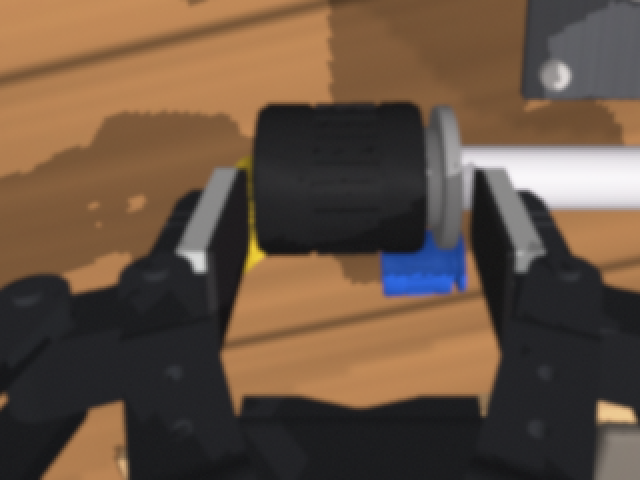

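```bash
python3 - <<'E'
from h import *
s=state()
for u,r in((100+245/2,180+170/2),(100+475/2,180+170/2)):
    for z in(139,141,143): print(u,r,z,M(onz('wrist',(u,r),z,s)).round(1))
for r in(105,178,250): print(r,M(onz('wrist',(270,180+r/2),130,s)).round(1))
for u in(255,460): print(M(onz('wrist',(100+u/2,180+190/2),149,s)).round(1))
E
```

```text
t 3.7 M [120.01  49.89 138.42] rpy [ 1.7996e+02 -1.0000e-02  1.6638e+02] F(mx,my,z) [0.5 0.2 0.5] gap 51.97
222.5 265.0 139 [146.8  43.5 139. ]
222.5 265.0 141 [146.4  42.5 141. ]
222.5 265.0 143 [146.   41.6 143. ]
337.5 265.0 139 [ 92.7  43.6 139. ]
337.5 265.0 141 [ 93.1  42.6 141. ]
337.5 265.0 143 [ 93.5  41.6 143. ]
105 [124.6  30.7 130. ]
178 [124.8  50.2 130. ]
250 [124.9  71.  130. ]
[142.9  43.4 149. ]
[ 97.7  43.5 149. ]
```

Request:
{"name": "servo_tool", "arguments": {"motion": [[48, 0, 0, 0.5, 0, 0, 0], [47, 0, 0, 0, 0, 0, 0], [47, 0, 0, 0, 0, 0, 0]], "force": 20}}

```text
time: 4.0
tool_pos: [612.3, 30.5, 138.5]
tcp_rot: [-180.0, 0.0, 166.4]
ft_force: [-0.1, 0.4, -1.0]
finger_gap: 47.0
```

```bash
python3 - <<'E'
from h import *
s=state();print(delta(W(120,50,138),166.4))
E
```

```text
t 4.0 M [120.67  50.12 138.46] rpy [-1.7999e+02  2.0000e-02  1.6637e+02] F(mx,my,z) [-0.4 -0.2 -1. ] gap 47.04
(array([0.12, 0.67, 0.46]), array([-0.0002,  0.0003, -0.0006]))
```

Request:
{"name": "servo_tool", "arguments": {"motion": [[46, 0, -0.5, 0, 0, 0, 0], [45, 0, -0.5, 0, 0, 0, 0], [44, 0, -0.5, 0, 0, 0, 0], [43, 0, 0, 0, 0, 0, 0], [42, 0, 0, 0, 0, 0, 0], [42, 0, 0, 0, 0, 0, 0]]}}

```text
time: 4.6
tool_pos: [612.0, 28.9, 139.2]
tcp_rot: [180.0, 0.0, 166.4]
ft_force: [-0.5, -2.2, 1.9]
finger_gap: 43.4
```

```bash
python3 - <<'E'
from h import *
s=state();print(delta(W(120,50,138),166.4))
E
```

```text
t 4.6 M [122.32  50.15 139.15] rpy [1.7999e+02 3.0000e-02 1.6635e+02] F(mx,my,z) [2.2 0.1 1.9] gap 43.42
(array([0.15, 2.32, 1.15]), array([ 0.0002,  0.0005, -0.0008]))
```

Request:
{"name": "servo_tool", "arguments": {"motion": [[42, 0, -1, 0, 0, 0, 0], [42, 0, -1.5, 0, 0, 0, 0], [42, 0, -1.5, 0, 0, 0, 0]]}}

```text
time: 4.9
tool_pos: [611.7, 27.2, 139.2]
tcp_rot: [179.8, 0.1, 166.4]
ft_force: [0.3, 3.9, -0.3]
finger_gap: 42.9
```

```bash
python3 - <<'E'
from h import *
s=state();print(delta(W(120,50,138),166.4))
E
```

```text
t 4.9 M [123.98  50.28 139.25] rpy [1.7977e+02 8.0000e-02 1.6642e+02] F(mx,my,z) [-3.9 -0.7 -0.3] gap 42.95
(array([0.28, 3.98, 1.27]), array([0.004 , 0.0014, 0.0003]))
```

Request:
{"name": "servo_tool", "arguments": {"motion": [[42, 0, -2, 0, 0, 0, 0], [42, 0, -2.5, 0, 0, 0, 0], [42, 0, -2.5, 0, 0, 0, 0]]}}

```text
time: 5.2
tool_pos: [610.1, 20.1, 139.1]
tcp_rot: [179.8, 0.1, 166.5]
ft_force: [0.2, 2.1, 2.6]
finger_gap: 42.8
```

```bash
python3 - <<'E'
from h import *
s=state();im=snapshot('wrist');print(delta(W(120,50,138),166.4));cv2.imwrite('pics/w4.png',im[180:,100:420].repeat(2,0).repeat(2,1))
E
```

```text
t 5.2 M [131.25  50.35 139.14] rpy [1.7977e+02 1.0000e-01 1.6645e+02] F(mx,my,z) [-2.1 -0.3  2.6] gap 42.81
(array([ 0.35, 11.72,  1.19]), array([0.0038, 0.0016, 0.0006]))
```

View pics/w4.png

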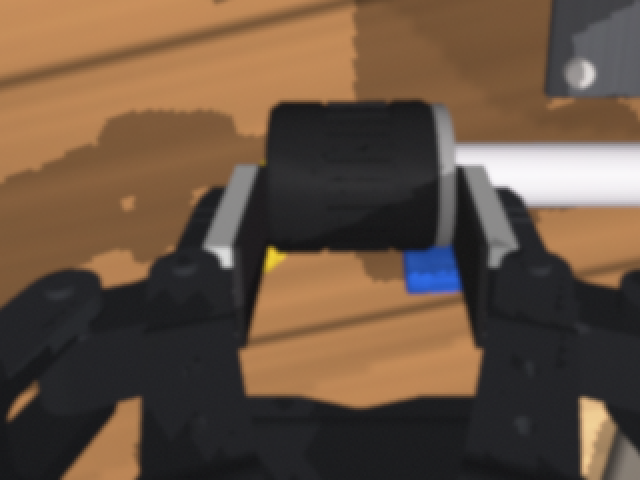

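Ring is flush against the body (crop 445,175) and the cap travels with the fingers. I keep drawing it off.

Request:
{"name": "servo_tool", "arguments": {"motion": [[42, 0, -3, 0, 0, 0, 0], [42, 0, -3, 0, 0, 0, 0], [42, 0, -3, 0, 0, 0, 0], [42, 0, -3, 0, 0, 0, 0], [42, 0, -3, 0, 0, 0, 0], [42, 0, -3, 0, 0, 0, 0], [42, 0, -3, 0, 0, 0, 0], [42, 0, -3, 0, 0, 0, 0]]}}

```text
time: 6.05
tool_pos: [602.7, -6.9, 137.5]
tcp_rot: [179.9, -0.0, 166.4]
ft_force: [-0.2, 0.4, -2.0]
finger_gap: 43.6
```

```bash
python3 - <<'E'
from h import *
s=state();print(delta(W(185,50.2,139.2),166.4))
E
```

```text
t 6.05 M [159.24  49.53 137.53] rpy [ 1.7990e+02 -5.0000e-02  1.6639e+02] F(mx,my,z) [-0.4 -0.3 -2. ] gap 43.56
(array([ -0.67, -25.76,  -1.72]), array([ 0.0018, -0.0008, -0.0002]))
```

Request:
{"name": "servo_tool", "arguments": {"motion": [[42, 0, -5, -0.5, 0, 0, 0], [42, 0, -6, -0.5, 0, 0, 0], [42, 0, -6, -0.5, 0, 0, 0], [42, -0.5, -5, 0, 0, 0, 0], [42, 0, 0, 0, 0, 0, 0], [42, 0, 0, 0, 0, 0, 0]]}}

```text
time: 6.65
tool_pos: [597.1, -31.4, 138.7]
tcp_rot: [179.9, -0.1, 166.3]
ft_force: [0.4, 0.2, -2.3]
finger_gap: 43.3
```

```bash
python3 - <<'E'
from h import *
s=state();print(delta(W(185,-50,139.2),166.4))
im=snapshot('wrist');cv2.imwrite('pics/w5.png',im);np.save('w5.npy',np.r_[s['tool_pos'],s['tcp_rot']])
E
```

```text
t 6.65 M [184.38  49.86 138.69] rpy [ 1.7993e+02 -9.0000e-02  1.6633e+02] F(mx,my,z) [-0.3  0.4 -2.3] gap 43.33
(array([99.86, -0.75, -0.36]), array([ 0.0012, -0.0015, -0.0013]))
```

View pics/w5.png

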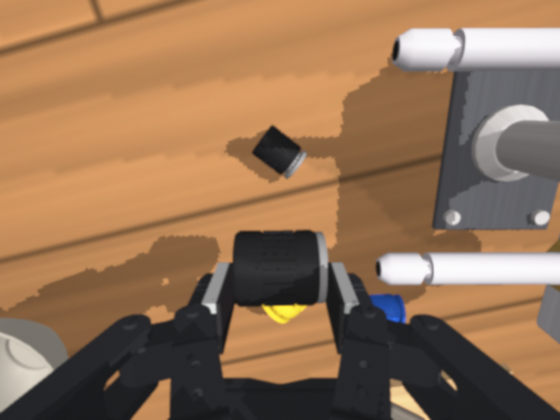

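```bash
python3 - <<'E'
from h import *
im=cv2.imread('pics/w5.png');v=np.load('w5.npy');s={'tool_pos':v[:3],'tcp_rot':v[3:]}
g=im.max(2).astype(int);sat=g-im.min(2)
print(g[50,385:405],g[269,368:390])
def row(c,r0,r1,z=130):
    y=np.nonzero((sat[r0:r1,c]<40)&(g[r0:r1,c]>140))[0]+r0;q=(y[0]+y[-1])/2;print(c,y[0],y[-1],M(onz('wrist',(c,q),z,s)).round(2))
for c in(480,510,540):row(c,15,82)
for c in(445,480,510):row(c,240,300)
for c in(245,265,285,305):
    y=np.nonzero(g[215:320,c]<45)[0]+215;print(c,y[0],y[-1],M(onz('wrist',(c,(y[0]+y[-1])/2),130,s)).round(2))
for u,r in((396,50),(379,269)):print(M(onz('wrist',(u,r),134,s)).round(1))
E
```

```text
[203 203 203 203 203 200 182 137  78  32  21  24  41  82 137 187 215 222
 224 226] [134 135 134 134 134 133 125 101  66  35  28  56 113 179 226 241 245 246
 247 247 248 248]
480 28 65 [101.75 -50.76 130.  ]
510 28 65 [ 89.4  -50.75 130.  ]
540 28 65 [ 77.04 -50.74 130.  ]
445 252 284 [101.12  49.96 130.  ]
480 252 284 [ 83.5  50.  130. ]
510 253 283 [ 68.39  50.03 130.  ]
245 232 304 [201.67  49.75 130.  ]
265 233 303 [191.63  49.77 130.  ]
285 233 303 [181.58  49.79 130.  ]
305 231 303 [171.54  49.26 130.  ]
[137.5 -48.9 134. ]
[135.6  48.4 134. ]
```

Request:
{"name": "servo_tool", "arguments": {"motion": [[42, 15, 0, 0, 0, 0, 0], [42, 25, 0, 0, 0, 0, 0], [42, 25, 0, 0, 0, 0, 0], [42, 15, 0, 0, 0, 0, 0], [42, 5, 0, 0, 0, 0, 0], [42, 0, 0, 0, 0, 0, 0], [42, 0, 0, 0, 0, 0, 0]]}}

```text
time: 7.4
tool_pos: [513.4, -9.6, 139.2]
tcp_rot: [179.9, 0.1, 166.4]
ft_force: [0.2, 0.0, -1.3]
finger_gap: 43.2
```

```bash
python3 - <<'E'
from h import *
s=state();print(delta(W(175,-50,139.2),166.4))
E
```

```text
t 7.4 M [182.91 -36.66 139.18] rpy [1.7989e+02 5.0000e-02 1.6641e+02] F(mx,my,z) [-0.   0.1 -1.3] gap 43.21
(array([13.34,  7.91, -0.02]), array([0.0019, 0.001 , 0.0002]))
```

Request:
{"name": "servo_tool", "arguments": {"motion": [[42, 8, 0, 0, 0, 0, 0], [42, 4, 0, 0, 0.0015, 0, 0], [42, 0, 0, 0, 0, 0, 0], [42, 0, 0, 0, 0, 0, 0]]}}

```text
time: 7.8
tool_pos: [502.3, -7.0, 139.3]
tcp_rot: [180.0, 0.1, 166.4]
ft_force: [-0.6, 0.0, -1.2]
finger_gap: 43.0
```

```bash
cat > al.py <<'E'
from h import *
s=state();im=snapshot('wrist');print(delta(W(175,-50.1,139.2),166.4));cv2.imwrite('pics/al.png',im)
g=im.max(2).astype(int);sat=g-im.min(2)
for c in range(410,540,20):
    y=np.nonzero((sat[240:300,c]<40)&(g[240:300,c]>140))[0]+240
    if len(y):print(c,y[0],y[-1],M(onz('wrist',(c,(y[0]+y[-1])/2),130,s)).round(2))
for c in(245,265,285,305):
    y=np.nonzero(g[215:320,c]<45)[0]+215;print(c,y[0],y[-1],M(onz('wrist',(c,(y[0]+y[-1])/2),130,s)).round(2))
E
python3 al.py
```

```text
t 7.8 M [182.92 -48.05 139.34] rpy [1.7998e+02 9.0000e-02 1.6639e+02] F(mx,my,z) [ 0.1 -0.5 -1.2] gap 43.02
(array([2.05, 7.93, 0.14]), array([ 0.0003,  0.0015, -0.0002]))
410 249 280 [117.26 -49.69 130.  ]
430 249 279 [107.23 -49.96 130.  ]
450 249 279 [ 97.17 -49.95 130.  ]
470 240 279 [ 87.54 -52.43 130.  ]
490 240 279 [ 77.53 -52.43 130.  ]
510 240 279 [ 67.51 -52.42 130.  ]
530 249 279 [ 56.92 -49.93 130.  ]
245 232 305 [200.31 -47.5  130.  ]
265 233 303 [190.21 -47.78 130.  ]
285 232 304 [180.12 -47.77 130.  ]
305 232 303 [170.03 -48.04 130.  ]
```

Request:
{"name": "servo_tool", "arguments": {"motion": [[42, 2.1, 8, 0, 0, 0.0015, 0], [42, 0, 3, 0, 0, 0, 0], [42, 0, 0, 0, 0, 0, 0], [42, 0, 0, 0, 0, 0, 0]]}}

```text
time: 8.25
tool_pos: [503.2, 5.4, 139.3]
tcp_rot: [180.0, -0.0, 166.4]
ft_force: [-0.4, -0.0, -2.4]
finger_gap: 43.2
```

```bash
python3 al.py
```

```text
t 8.25 M [170.72 -50.07 139.31] rpy [179.97  -0.   166.39] F(mx,my,z) [ 0.1 -0.3 -2.4] gap 43.16
(array([ 0.03, -4.25,  0.1 ]), array([ 0.0005, -0.0001, -0.0002]))
410 253 283 [104.83 -49.79 130.  ]
430 253 283 [ 94.74 -49.78 130.  ]
450 240 283 [ 85.2  -53.38 130.  ]
470 240 283 [ 75.16 -53.38 130.  ]
490 240 283 [ 65.12 -53.37 130.  ]
510 253 283 [ 54.33 -49.76 130.  ]
530 254 283 [ 44.16 -49.47 130.  ]
245 232 305 [188.1  -49.56 130.  ]
265 233 303 [178.01 -49.83 130.  ]
285 233 304 [167.92 -49.54 130.  ]
305 232 303 [157.83 -50.1  130.  ]
```

View pics/al.png

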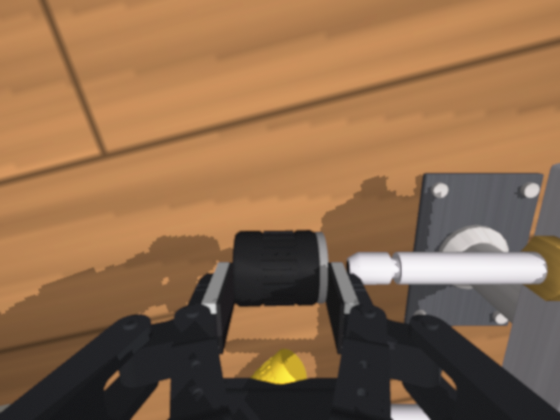

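Request:
{"name": "servo_tool", "arguments": {"motion": [[42, 0, 3, 0, 0, 0, 0], [42, 0, 4, 0, 0, 0, 0], [42, 0, 4, 0, 0, 0, 0], [42, 0, 3, 0, 0, 0, 0], [42, 0, 3, 0, 0, 0, 0], [42, 0, 2, 0, 0, 0, 0]]}}

```text
time: 8.9
tool_pos: [508.1, 25.2, 139.3]
tcp_rot: [180.0, -0.0, 166.4]
ft_force: [-0.1, -0.7, -2.3]
finger_gap: 43.4
```

```bash
python3 - <<'E'
from h import *
s=state();print(delta(W(124.4,-50.1,139.2),166.4))
E
```

```text
t 8.9 M [150.35 -49.95 139.32] rpy [179.97  -0.   166.36] F(mx,my,z) [ 0.7  0.1 -2.3] gap 43.45
(array([ 0.16, 25.95,  0.14]), array([ 0.0005, -0.    , -0.0007]))
```

Request:
{"name": "servo_tool", "arguments": {"motion": [[42, 0, 2.5, 0, 0, 0, 0], [42, 0, 2.5, 0, 0, 0, 0], [42, 0, 2.5, 0, 0, 0, 0], [42, 0, 2.5, 0, 0, 0, 0]]}}

```text
time: 9.3
tool_pos: [510.8, 35.6, 139.5]
tcp_rot: [180.0, 0.0, 166.4]
ft_force: [-0.7, 0.4, -2.2]
finger_gap: 43.2
```

Request:
{"name": "servo_tool", "arguments": {"motion": [[42, 0, 2.5, 0, 0, 0, 0], [42, 0, 2.5, 0, 0, 0, 0], [42, 0, 2.5, 0, 0, 0, 0]]}}

```text
time: 9.6
tool_pos: [512.7, 43.6, 139.5]
tcp_rot: [180.0, 0.0, 166.4]
ft_force: [-0.5, -0.7, -1.6]
finger_gap: 42.9
```

```bash
python3 - <<'E'
from h import *
s=state();print(delta(W(124.4,-50.1,139.2),166.4))
E
```

```text
t 9.6 M [131.37 -49.82 139.48] rpy [1.7997e+02 2.0000e-02 1.6636e+02] F(mx,my,z) [ 0.8 -0.3 -1.6] gap 42.93
(array([0.28, 6.97, 0.28]), array([ 0.0005,  0.0003, -0.0008]))
```

Request:
{"name": "servo_tool", "arguments": {"motion": [[42, 0, 1.5, 0, 0, 0, 0], [42, 0, 1.5, 0, 0, 0, 0]]}}

```text
time: 9.8
tool_pos: [513.4, 46.8, 139.4]
tcp_rot: [180.0, 0.0, 166.4]
ft_force: [-0.7, -1.3, -0.3]
finger_gap: 43.1
```

Request:
{"name": "servo_tool", "arguments": {"motion": [[42, 0, 1, 0, 0, 0, 0], [42, 0, 1, 0, 0, 0, 0]]}}

```text
time: 10.0
tool_pos: [513.8, 48.2, 139.5]
tcp_rot: [-179.9, 0.0, 166.4]
ft_force: [-1.3, -3.0, -1.2]
finger_gap: 43.5
```

```bash
python3 - <<'E'
from h import *
s=state();print(delta(W(124.4,-50.1,139.2),166.4))
E
```

```text
t 10.0 M [126.59 -49.86 139.46] rpy [-179.93    0.    166.37] F(mx,my,z) [ 3.3 -0.6 -1.2] gap 43.45
(array([0.24, 2.19, 0.26]), array([-0.0013,  0.0001, -0.0006]))
```

Request:
{"name": "servo_tool", "arguments": {"motion": [[42, 0, 1, 0, 0, 0, 0], [42, 0, 1, 0, 0, 0, 0]]}}

```text
time: 10.2
tool_pos: [514.2, 49.8, 139.4]
tcp_rot: [-179.9, -0.0, 166.3]
ft_force: [-1.5, -2.8, -0.1]
finger_gap: 43.5
```

Request:
{"name": "servo_tool", "arguments": {"motion": [[42, 0, 1, 0, 0, 0, 0], [42, 0, 1, 0, 0, 0, 0]]}}

```text
time: 10.4
tool_pos: [514.5, 51.1, 139.4]
tcp_rot: [-179.8, -0.0, 166.3]
ft_force: [-2.9, -7.9, 0.0]
finger_gap: 42.8
```

```bash
python3 - <<'E'
from h import *
s=state();print(delta(W(124.4,-50.1,139.2),166.4))
E
```

```text
t 10.4 M [123.67 -49.81 139.42] rpy [-1.7980e+02 -1.0000e-02  1.6632e+02] F(mx,my,z) [ 8.3 -1.   0. ] gap 42.77
(array([ 0.29, -0.73,  0.22]), array([-0.0035, -0.0002, -0.0013]))
```

Request:
{"name": "servo_tool", "arguments": {"motion": [[42, 0, 1, 0, 0, 0, 0], [42, 0, 1, 0, 0, 0, 0]]}}

```text
time: 10.6
tool_pos: [514.5, 51.1, 139.4]
tcp_rot: [-179.6, -0.0, 166.3]
ft_force: [-1.5, -7.2, -0.1]
finger_gap: 43.2
```

```bash
python3 - <<'E'
from h import *
s=state();print(delta(W(124.4,-50.1,139.2),166.4))
E
```

```text
t 10.6 M [123.64 -49.79 139.39] rpy [-1.7958e+02 -3.0000e-02  1.6629e+02] F(mx,my,z) [ 7.3  0.2 -0.1] gap 43.19
(array([ 0.31, -0.76,  0.19]), array([-0.0074, -0.0006, -0.002 ]))
```

Request:
{"name": "servo_tool", "arguments": {"motion": [[42, 0, 1.8, 0, 0.006, 0, 0.002], [42, 0, 1.8, 0, 0, 0, 0]]}}

```text
time: 10.8
tool_pos: [514.6, 51.2, 139.3]
tcp_rot: [-178.9, -0.1, 166.1]
ft_force: [-4.1, -12.1, 2.5]
finger_gap: 43.1
```

```bash
python3 - <<'E'
from h import *
s=state();print(delta(W(124.4,-50.1,139.2),166.4));im=snapshot('wrist');cv2.imwrite('pics/w6.png',im)
E
```

```text
t 10.8 M [123.53 -49.72 139.32] rpy [-1.7885e+02 -7.0000e-02  1.6610e+02] F(mx,my,z) [12.8 -1.1  2.5] gap 43.08
(array([ 0.37, -0.87,  0.14]), array([-0.02  , -0.0013, -0.0052]))
```

Request:
{"name": "servo_tool", "arguments": {"motion": [[42, 0, 0, 0, -0.02, 0, -0.005], [42, 0, 0, 0, 0, 0, 0]]}}

```text
time: 11.05
tool_pos: [514.6, 50.8, 139.5]
tcp_rot: [-180.0, -0.1, 166.4]
ft_force: [-1.2, -0.9, -2.5]
finger_gap: 43.5
```

```bash
python3 - <<'E'
from h import *
s=state();print(delta(W(123.6,-50,139.2),166.4))
E
```

```text
t 11.05 M [123.88 -49.69 139.5 ] rpy [-1.7998e+02 -8.0000e-02  1.6638e+02] F(mx,my,z) [ 1.2 -0.9 -2.5] gap 43.45
(array([0.31, 0.28, 0.3 ]), array([-0.0003, -0.0014, -0.0004]))
```

Request:
{"name": "servo_tool", "arguments": {"motion": [[44.5, 0, 0.5, 0, 0, 0, 0], [46, 0, 0.7, 0, 0, 0, 0], [48, 0, 0.8, 0, 0, 0, 0], [51, 0, 0, 0, 0, 0, 0], [56, 0, 0, 0, 0, 0, 0], [60, 0, 0, 0, 0, 0, 0]]}}

```text
time: 11.65
tool_pos: [515.8, 54.4, 140.0]
tcp_rot: [180.0, -0.0, 166.4]
ft_force: [-0.1, -0.2, -1.0]
finger_gap: 60.1
```

```bash
python3 - <<'E'
from h import *
s=state();im=snapshot('wrist');cv2.imwrite('pics/w7.png',cv2.resize(im[180:,100:420],None,fx=2.5,fy=2.5))
E
```

```text
t 11.65 M [120.13 -49.3  140.02] rpy [179.96  -0.   166.4 ] F(mx,my,z) [ 0.2 -0.1 -1. ] gap 60.08
```

View pics/w7.png

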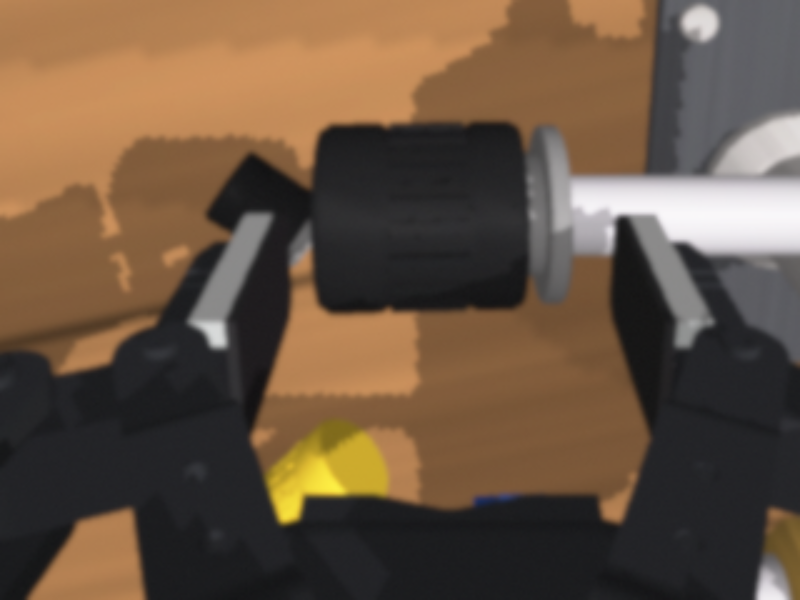

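Request:
{"name": "servo_tool", "arguments": {"motion": [[62, 0, -1, 0, 0, 0, 0], [62, 0, 0, -10, 0, 0, 0], [62, 0, 0, -20, 0, 0, 0], [62, 0, 0, -25, 0, 0, 0], [62, 0, 0, -15, 0, 0, 0], [62, 0, 0, 0, 0, 0, 0], [62, 0, 0, 0, 0, 0, 0]]}}

```text
time: 12.4
tool_pos: [515.5, 53.3, 215.1]
tcp_rot: [179.9, 0.0, 166.4]
ft_force: [0.6, 0.6, -0.3]
finger_gap: 61.9
```

```bash
python3 - <<'E'
from h import *
s=state();im=snapshot('wrist');cv2.imwrite('pics/w8.png',im);a=snapshot('scene')
cv2.imwrite('pics/f.png',np.hstack([cv2.resize(im,(400,300)),cv2.resize(a,(400,300))]))
g=im.max(2).astype(int)
b=cv2.imread('pics/scene0.png');print('scene diff outside arm', [ (n,int(cv2.absdiff(a,b)[y0:y1,x0:x1].max())) for n,(x0,y0,x1,y1) in dict(cup=(100,260,150,318),bowl=(165,335,245,400),jar=(325,126,352,150)).items()])
E
```

```text
t 12.4 M [121.26 -49.33 215.13] rpy [1.7993e+02 4.0000e-02 1.6639e+02] F(mx,my,z) [-0.7  0.4 -0.3] gap 61.94
scene diff outside arm [('cup', 75), ('bowl', 104), ('jar', 10)]
```

View pics/f.png

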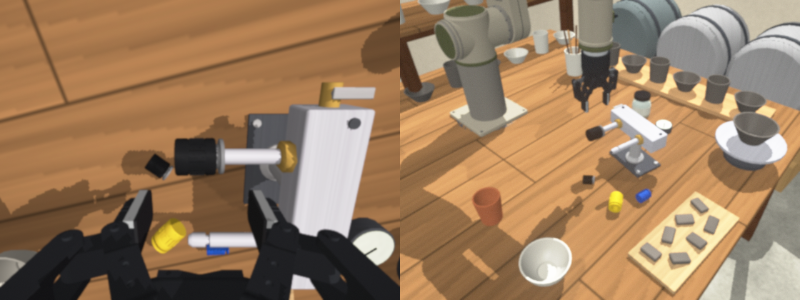

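```bash
python3 - <<'E'
from h import *
s=state();g=cv2.imread('pics/w8.png').max(2).astype(int)
y,x=np.nonzero(g[180:260,235:330]<45);r=int(np.median(y))+180
for q in(r-14,r,r+8):print(q,g[q,238:252],g[q,295:325])
for u in(245.5,): print(M(onz('wrist',(u,r+5),149,s)))
for u in range(306,320,2):print(u,M(onz('wrist',(u,r+5),148,s))[:1].round(1),end=' ')
E
```

```text
t 12.5 M [121.34 -49.59 214.52] rpy [ 1.7994e+02 -1.0000e-02  1.6639e+02] F(mx,my,z) [ 0.2  0.2 -0.2] gap 61.9
206 [179 179 180 178 170 142  98  55  35  34  34  34  33  34] [ 34  34  34  34  33  36  47  68  87  95  95  90  87 100 124 140 147 147
 142 134 128 125 124 124 124 124 124 123 123 123]
220 [160 155 148 143 131 107  76  49  40  42  42  43  42  42] [ 42  42  42  42  43  41  43  57  82 100 106 107 102 100 118 143 156 161
 166 186 219 233 237 237 237 237 237 237 237 237]
228 [100 110 113 113 109  94  68  44  33  33  34  34  33  34] [ 33  34  33  33  34  34  41  65  95 103  97  93  89  91 109 131 143 146
 147 150 158 165 167 167 167 167 167 167 167 167]
[143.81754444 -52.40420405 149.        ]
306 [103.6] 308 [102.3] 310 [100.9] 312 [99.6] 314 [98.3] 316 [96.9] 318 [95.6]
```

```bash
python3 - <<'E'
from h import *
for f,k,rr in(('w3',2,(120,140,230)),('w7',2.5,(150,175,288))):
    g=cv2.imread(f'pics/{f}.png').max(2).astype(int)
    g=cv2.resize(g.astype('float32'),None,fx=1/k,fy=1/k,interpolation=cv2.INTER_AREA).astype(int)
    for r in rr: r=int(r/k);print(f,r,g[r,120:132],'|',g[r,203:235])
E
```

```text
w3 60 [184 186 186 186 187 186 176 148 101  56  32  30] | [ 31  31  33  32  31  32  34  53  86 111 116 101  83  75  73  76  85 102
 120 130 132 131 131 131 130 130 130 130 129 129 129 129]
w3 70 [136 137 137 138 137 127 100  63  39  34  35  36] | [ 36  37  37  38  37  37  37  38  45  64  84  94  97  98  97  94  87  88
 106 130 147 154 156 156 155 150 141 131 124 122 122 122]
w3 115 [ 32  31  31  42  77 115 123  97  57  36  34  35] | [ 25  25  26  25  25  25  25  25  30  55  84  96  92  81  74  72  73  75
  82  91  98 100 101 101 101  98  94  95 106 114 109  90]
w7 60 [193 194 195 191 177 143  92  53  34  32  32  32] | [ 34  33  33  34  35  47  67  84  85  79  75  74  75  78  87 106 124 136
 140 140 140 139 136 132 130 129 129 129 129 129 129 129]
w7 70 [129 130 128 120  97  69  44  36  36  37  38  38] | [ 38  38  38  38  38  41  52  78 101 111 109 105 101  97  91  92 109 133
 150 158 161 161 159 156 152 149 148 148 147 148 148 148]
w7 115 [160 163 166 166 155 127  83  50  34  33  33  33] | [ 23  24  25  24  24  25  36  64  91 106 105  92  81  75  75  79  86  91
  94  94  95  95  95  98 103 111 116 117 118 117 117 117]
```

```bash
python3 -c "
from bench import *
print(hand_in())"
```

```text
the job is handed in; nothing more can be done
None
```

The end cap is now on the open pipe, pushed home with its ring standing out, and the job was handed in at about 12.5 s of the 58 s allowed.

- **Drawing off:** I squeezed the ring at 20 N while the hand followed it, and the gap read about 43.4 mm, against 44 mm nominal for fully in. The cap came straight off with no more than about 4 N read at the wrist after any step.
- **Pushing on:** The cap was lined up with the open pipe to about 0.3 mm. I pushed until it stopped advancing, with the wrist force rising from 3 N to 13 N, then took off the load and released it.
- **Ring check:** The exposed neck between ring and body measures 9.3 px, against 9.2 px before the cap was moved, so the ring is fully out. A coarser check from higher up came out about 0.6 mm shorter, which is within its error of about 1 px. I did not tug the cap to test the teeth.
- **Pottery and jar:** The cup, bowl, jar and loose caps look unmoved in the last picture. The automatic image comparison did flag pixel changes at the cup and bowl. I take those to be the arm's moved shadow, but I did not check further.
- **Arm:** It was left open about 75 mm above the position where it let go of the cap, touching nothing.

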